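Set the mitre saw's length stop to the red marker

TASK

Set the length stop for the next cuts: with the fingertips, push the stop along the saw's fence until it clicks into the notch at the red marker, then press its red clamp lever down flat. Push the stop by its end without gripping it, and leave the other things on the bench where they are.

Things in the scene. Friction and masses are not known exactly. Their poses are not given: they have to be found in the camera images.
- fence: Mitre saw's wing and fence, fixed: plywood wing 90 mm above the bench, aluminium fence 36 mm thick, top at 160 mm. Origin at bench level under the middle of the stop's rail, in the fence's mid-plane; x away from the robot, through the fence; y along the fence, away from the saw (saw at -y); z up. Yaw within 0.1 rad. The index strip on top has a notch every 50 mm, from y = -200 to 200 mm.
- red_marker: Red marker clipped to the fence's rear edge, 26 mm wide along the fence, its flag reaching 26 mm above the fence's top. Its origin is exactly opposite the notch it marks (same place along the fence), 50 mm behind the fence's mid-plane, 160 mm above the bench; its axes are parallel to the fence's. It cannot be moved.
- blue_marker: Blue marker, as the red one, at another notch. The four markers stand in any order, 100 mm or more apart.
- yellow_marker: Yellow marker, likewise at another notch.
- green_marker: Green marker, likewise at another notch.
- stop_index (a point): Middle of the top of the length stop, in the fence's mid-plane, 199 mm above the bench. The stop is an aluminium block with black end plates, in all 70 mm long along the fence, 60 mm deep, 30 mm tall, riding on the fence's top, with a plate hanging before the fence down to the wing. A thin red line on its top and rear marks its middle.
- stop (a joint): Where the stop is along the fence, m: 0 at the middle of the rail, growing along the fence's +y (away from the saw), from -0.21 to 0.21. About 2 N slides it between notches; it drops by itself into a notch from about 7 mm off, jumping ahead of the finger, and takes about 9 N to push out again. Starts near the middle of the rail, not at a marker.
- plunger (a joint): How far the stop's spring plunger (hidden in the block) has dropped, m: near 0 on the flat of the index strip, about 0.005 seated in a notch.
- saw_end: Black end plate at the stop's saw end (-y): origin at the middle of its outer face, 35 mm from the stop's middle along the fence, 184 mm above the bench. The face is 60 mm across the fence (from 22 mm in front of the origin to 38 mm behind it) and 30 mm tall. Push here to move the stop away from the saw.
- far_end: Black end plate at the stop's other end (+y): as saw_end. Push here to move the stop towards the saw.
- lever_pad (a point): Top of the end pad (36 x 24 mm) of the red clamp lever on the stop, at the pad's middle. The lever points to the robot; its hinge runs along the fence, 10 mm behind the fence's mid-plane, 208 mm above the bench; this point is 68 mm out from the hinge and 7 mm above the lever's mid-line. Flat down, it is 58 mm in front of the mid-plane, 215 mm above the bench.
- lever (a joint): Angle of the clamp lever, rad: 0 flat down (clamped, against its stop), growing upward to 0.8; it stays where it is left. About 4 N down on the pad moves it. Starts raised, 0.55 to 0.75.
- tape_measure: yellow tape measure, 70 x 70 x 34 mm, lying on the plywood wing in front of the fence; origin under its centre. Bystander: leave it alone.
- pencil: green carpenter's pencil, 14 x 175 x 8 mm, lying on the wing; origin under its centre. Bystander: leave it alone.
- offcut: pine offcut, 45 x 95 x 20 mm, lying on the wing; origin under its centre. Bystander: leave it alone.
- screwdriver: screwdriver with a red handle, about 200 mm long, lying on the bench. Bystander: leave it alone.
- try_square: try square with a wooden stock (22 x 120 x 20 mm) and a 200 x 40 mm steel blade, flat on the bench; origin under the stock's centre, blade towards its +x. Bystander: leave it alone.
- glue_bottle: white glue bottle, 60 mm wide, 170 mm tall, standing on the bench behind the fence; origin under its centre. Bystander: leave it alone.
- battery: black drill battery, 115 x 76 x 63 mm, on the bench behind the fence; origin under its centre. Bystander: leave it alone.

How it is judged:
On the way, in this order (a step that is already met when the one before it is completed fails the run):
1. the stop has clicked into the red marker's notch, with its lever still up (y of stop_index in the frame of red_marker between -0.0025 and 0.0025 m and value of joint plunger above 0.003 m and velocity of joint stop between -0.005 and 0.005 m/s and value of joint lever above 0.4 rad), for 0.2 s.
2. the clamp lever has been pressed down flat (value of joint lever below 0.1 rad), for 0.1 s.
At the end, for the whole second after the job is handed in: The stop sits in the red marker's notch (its middle within 2.5 mm of the marker along the fence, the plunger dropped), at rest, and the clamp lever is down flat (within 0.1 rad) (y of stop_index in the frame of red_marker between -0.0025 and 0.0025 m and value of joint plunger above 0.003 m and velocity of joint stop between -0.005 and 0.005 m/s and value of joint lever below 0.1 rad); the robot touches nothing.
It fails at once if the stop is gripped between the fingers (both end plates pressed at once) (contact force between each of saw_end, far_end and the fingers above 0.8 N).
It fails at once if one of the other things is moved more than 20 mm or lifted (distance of any of tape_measure, pencil, offcut, screwdriver, try_square, glue_bottle, battery from where it was at the start of the episode above 0.02 m).
It also fails if it takes over 58 s, if anything falls off the work surface, if the arm or the gripper's body presses on something with over 40 N, if the wrist force passes 120 N, or if a joint passes its speed limit or range.

ROBOT

A 7-joint arm with a two-finger parallel gripper is mounted at the origin on the work surface. World frame = base frame: x ahead of the robot, y to its left, z up, the work surface at z = 0. Lengths are in m, angles in rad, forces in N, time in s.
With the tool pointing down it reaches from about 0.4 to 0.85 m from the base axis. Payload 4.5 kg.
Tool frame: the origin (TCP) lies on the centre line of the jaws, within the pads' length; the fingertips stand r.tip_extent ahead of it and the grasp point (between the pads) is the TCP (r.tip_extent is the distance from the TCP to the fingertips, in m); z points along the fingers, y is the line along which they close (so a half turn about z gives the same grasp; the last joint's range is limited). The gripper opens to 88 mm and grips with 3 to 60 N. Pads are 18 mm wide; open, the fingers measure 123 mm over their backs; the gripper's body (75 mm by 187 mm) begins 45 mm behind the grasp point.
Start: joints at [-1.172, 0.689, -0.195, 1.565, 0.157, 0.902, -0.215], TCP at [0.223, 0.584, 0.258] pointing down, gripper open.
Joint ranges: [-3.01, 3.01], [-0.46, 2.08], [-1.47, 1.51], [0.13, 2.56], [-1, 4.14], [0.04, 2.09], [-2.66, 2.66]. Speed limits (rad/s): [2.57, 2.57, 3.14, 3.14, 3.14, 3.14, 3.14].

INTERFACE

Orientations are given as a unit quaternion [x, y, z, w].
In Python, from plant import sensors, vision, finish_job, r gives the robot as it stands. The module is installed in compiled form; this text tells all that it offers.
- The arm moves only by the tool step_arm, never from a script. Its argument "steps" is a list of rows, each a list of 2 entries, a list of its own where there are three numbers: the shift along the tool's x, y, z in cm, then the turn, a rotation vector about the tool's x, y, z in degrees. A call has 1 to 12 rows; each row shifts and turns the commanded pose from where the row before left it, along the tool's axes as they then stand; what a row does not reach is not made up. A row lasts 1/8 s, in which the tool goes at most 62.5 mm and 10.7 degrees, less where a joint would pass 70% of its speed; a pose out of reach is approached as far as the arm can. A call with a gripper value outside its range is refused whole. "claw" is the opening, from -1 (shut) to 1 (fully open), set as the call begins (left out, the last holds). The fingers move at their own pace and stop on an object; "grip_force" is the grip in N (left out, the last holds). Time passes only in rows, so rows that do not move let the fingers close. It gives the time, the measured TCP pose, the force, the opening and the grip force at its end, in the units of the state.
- sensors.get_state(): the state, without advancing time (a new reading comes with each control period).
- vision.snapshot(name): name is "side" or "top" or "wrist"; returns a dict with "img" (384x512x3 uint8, red, green, blue), "fx", "fy", "cx", "cy" (pixels), "position" and "rotation" of the camera in the world. Camera axes: x right, y down, z forward; pixel columns grow to the right and rows downward; lengths in m; the calibration is good to about 2 mm. A picture is of the moment at which its call begins. There is no depth.
- finish_job(): hands the job in; it is judged then, once.
The state is a dict: "clock": time; "q": joint angles; "qd": joint speeds; "joint_torque": joint torques, N m; "tool_pos": TCP position; "eef_rot": TCP orientation; "contact_force": force on the tool from outside, world axes, zero at the start; "moment": the same for the moment, N m; "opening": opening from 0.0 (shut) to 1.0 (fully open); "finger_force": force on a finger pad.
Only numpy, scipy, OpenCV 4.12 (cv2) and the standard library are available. Lean on these libraries where they do the work, as an engineer would, in place of code of your own. Each camera call takes 0.05 s, during which the arm holds its last target. There are 200 camera calls.

## Working session

There is one attempt and no reset: what is moved stays moved. The work goes in short steps, Python scripts to look and compute and a tool call to move; the robot and the scene stay as the last step left them, time stands still between calls to the robot, and variables do not carry over. Pictures are saved under pics/ and viewed, at most 10 in all, crops included, and the job is handed in when it is done.

Besides the shell and the picture viewer there is one more tool, called as name(argument=value, ...) on one line, values as JSON. step_arm: Moves the arm, as the interface text tells. Its arguments: {"type":"object","properties":{"steps":{"type":"array"},"claw":{"type":"number"},"grip_force":{"type":"number"}},"required":["steps"]}

```bash
mkdir -p pics; python3 - <<'E'
from plant import sensors, vision, r
import cv2, numpy as np, pickle
S={n:vision.snapshot(n) for n in("side","top")}
pickle.dump(S,open("s0.pkl","wb"))
for n in S:
    s=S[n];print(n,s["fx"],s["fy"],s["cx"],s["cy"],s["position"],np.round(s["rotation"],3).tolist())
    cv2.imwrite(f"pics/{n}0.png",cv2.resize(s["img"][...,::-1],(800,600),interpolation=cv2.INTER_CUBIC))
st=sensors.get_state();print(st["tool_pos"],st["eef_rot"],r.tip_extent,st["clock"],st["opening"],st["contact_force"])
E
```

```text
side 359.6637654978117 359.6637654978117 260.1368445555044 189.71092809095364 [0.27016604 0.66015944 0.73331559] [-0.166, 0.884, -0.429, 0.08]
top 417.3224789473854 417.3224789473854 253.47948467267784 185.53877747386417 [0.36174195 0.01482839 1.19503837] [0.707, -0.703, 0.055, -0.059]
[0.22285202 0.58335097 0.25697916] [ 1.81348497e-01  9.83418546e-01 -8.25031409e-04 -7.31495844e-05] 0.019 0.1 0.9993729552520437 [0.29191791 0.87377165 0.16691678]
```

View pics/side0.png

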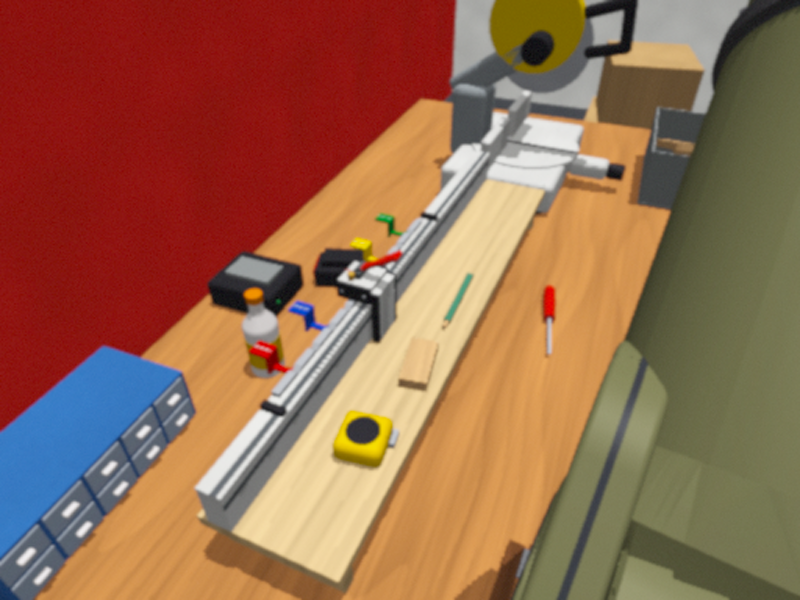

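View pics/top0.png

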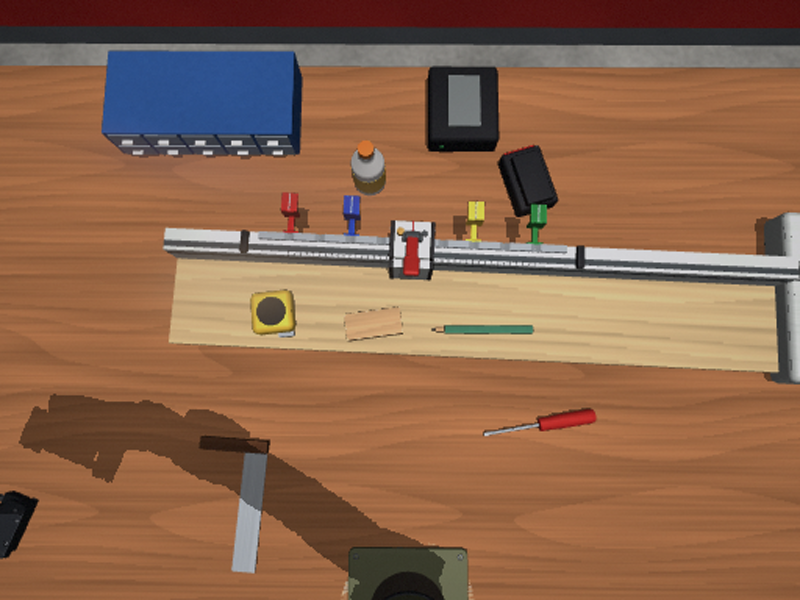

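The side view shows the stop near (365,285), with the red marker at (265,355) on the near (+y) side. In the top view the stop is at (411,250), the red marker at (290,205), blue at (352,212), yellow at (476,213) and green at (539,222). The stop therefore has to be pushed by its saw end towards +y.

```bash
cat >h.py <<'E'
import numpy as np,cv2
def ray(s,u,v):
    d=np.array([(u-s["cx"])/s["fx"],(v-s["cy"])/s["fy"],1.]);return np.array(s["position"]),np.array(s["rotation"])@d
def onz(s,u,v,z):
    p,d=ray(s,u,v);return p+d*(z-p[2])/d[2]
def proj(s,P):
    c=np.array(s["rotation"]).T@(np.array(P)-s["position"]);return c[0]/c[2]*s["fx"]+s["cx"],c[1]/c[2]*s["fy"]+s["cy"]
def tri(a,b):
    A=np.zeros((3,3));B=np.zeros(3)
    for p,d in(a,b):
        d=d/np.linalg.norm(d);M=np.eye(3)-np.outer(d,d);A+=M;B+=M@p
    return np.linalg.solve(A,B)
HUE=dict(red=(175,5),blue=(110,128),yellow=(22,32),green=(50,85))
def mask(img,c):
    h,s,v=cv2.split(cv2.cvtColor(img,cv2.COLOR_RGB2HSV));lo,hi=HUE[c]
    m=((h>=lo)&(h<=hi)) if lo<hi else ((h>=lo)|(h<=hi))
    return (m&(s>150)&(v>70)).astype(np.uint8)
def blob(img,c,box):
    x0,y0,x1,y1=[int(k*.64) for k in box];m=mask(img,c);k=np.zeros_like(m);k[y0:y1,x0:x1]=m[y0:y1,x0:x1]
    n,l,st,ce=cv2.connectedComponentsWithStats(k);i=1+st[1:,4].argmax();return ce[i],st[i]
E
python3 - <<'E'
import pickle;from h import *
S=pickle.load(open("s0.pkl","rb"));T=S["top"];D=S["side"]
bt=dict(red=(275,185,305,240),blue=(338,190,367,240),yellow=(462,195,490,240),green=(525,200,552,245))
bs=dict(red=(245,335,295,380),blue=(285,295,330,335),yellow=(345,235,376,262),green=(372,208,405,240))
P={}
for c in bt:
    ct,s1=blob(T["img"],c,bt[c]);cs,s2=blob(D["img"],c,bs[c])
    print(c,ct.round(1),s1,cs.round(1),s2,"tri",tri(ray(T,*ct),ray(D,*cs)).round(4))
    # middle of columns of flag's top rows
    P[c]=onz(T,s1[0]+s1[2]/2-.5,s1[1]+4,.186)[:2]; print(P[c].round(4))
A=np.array(list(P.values()));d=A[0]-A[-1];print("yaw",np.arctan2(-d[0],d[1]));e=d/np.linalg.norm(d);print("along",((A-A[0])@e).round(4))
ct,s1=blob(T["img"],"red",(395,225,425,280));print("lever",ct,s1)
# black clips and stop plates: dark pixels
g=T["img"].max(2)
for b in((236,228,252,256),(570,243,590,272),(386,215,436,285)):
    x0,y0,x1,y1=[int(k*.64) for k in b];ys,xs=np.where(g[y0:y1,x0:x1]<50);u,v=xs.mean()+x0,ys.mean()+y0
    print("dark",u,v,xs.min()+x0,xs.max()+x0,ys.min()+y0,ys.max()+y0,len(xs),onz(T,u,v,.165).round(4))
im=T["img"][135:185,165:360];cv2.imwrite("pics/c.png",cv2.resize(im[...,::-1],None,fx=4,fy=4,interpolation=cv2.INTER_CUBIC))
E
```

```text
Traceback (most recent call last):
  File "h.py", line 3, in ray
    d=np.array([(u-s["cx"])/s["fx"],(v-s["cy"])/s["fy"],1.]);return np.array(s["position"]),np.array(s["rotation"])@d
                                                                                            ~~~~~~~~~~~~~~~~~~~~~~~^~
ValueError: matmul: Input operand 1 has a mismatch in its core dimension 0, with gufunc signature (n?,k),(k,m?)->(n?,m?) (size 3 is different from 4)
```

Rotation is a quaternion; convert it.

```bash
sed -i '1s/.*/import numpy as np,cv2\nfrom scipy.spatial.transform import Rotation as R/; s/np.array(s\["rotation"\])/R.from_quat(s["rotation"]).as_matrix()/' h.py
cat > m.py <<'E'
import pickle;from h import *
S=pickle.load(open("s0.pkl","rb"));T=S["top"];D=S["side"]
bt=dict(red=(275,185,305,240),blue=(338,190,367,240),yellow=(462,195,490,240),green=(525,200,552,245))
bs=dict(red=(245,335,295,380),blue=(285,295,330,335),yellow=(345,235,376,262),green=(372,208,405,240))
P={}
for c in bt:
    ct,s1=blob(T["img"],c,bt[c]);cs,s2=blob(D["img"],c,bs[c])
    print(c,ct.round(1),s1,cs.round(1),s2,"tri",tri(ray(T,*ct),ray(D,*cs)).round(4))
    P[c]=onz(T,s1[0]+s1[2]/2-.5,s1[1]+4,.186)[:2]; print(P[c].round(4))
A=np.array(list(P.values()));d=A[0]-A[-1];print("yaw",np.arctan2(-d[0],d[1]));e=d/np.linalg.norm(d);print("along",((A-A[0])@e).round(4))
ct,s1=blob(T["img"],"red",(395,225,425,280));print("lever",ct,s1)
g=T["img"].max(2)
for b in((236,228,252,256),(570,243,590,272),(386,215,436,285)):
    x0,y0,x1,y1=[int(k*.64) for k in b];ys,xs=np.where(g[y0:y1,x0:x1]<50);u,v=xs.mean()+x0,ys.mean()+y0
    print("dark",u,v,xs.min()+x0,xs.max()+x0,ys.min()+y0,ys.max()+y0,len(xs),onz(T,u,v,.165).round(4))
im=T["img"][135:185,165:360];cv2.imwrite("pics/c.png",cv2.resize(im[...,::-1],None,fx=4,fy=4,interpolation=cv2.INTER_CUBIC))
E
python3 m.py
```

```text
red [185.  133.8] [180 123  11  26 184] [172. 228.] [160 218  25  20 185] tri [0.6604 0.1953 0.1724]
[0.6746 0.1937]
blue [227.4 131.4] [225 126   5  12  45] [196.4 201.6] [186 194  21  17  93] tri [0.6655 0.0869 0.1637]
[0.6673 0.0881]
yellow [303.9 138.6] [299 129  11  24 151] [232.3 158.2] [224 152  16  15 137] tri [ 0.6498 -0.105   0.1759]
[ 0.6606 -0.1046]
green [341.5 136.4] [340 131   4  12  47] [248.2 142.8] [242 139  14  11  40] tri [ 0.6494 -0.2017  0.1744]
[ 0.6559 -0.1981]
yaw -0.04773462601979483
along [ 0.     -0.1058 -0.2986 -0.3922]
lever [262.95959596 164.48989899] [258 152  10  25 198]
dark 158.0 150.0 158 158 149 151 3 [0.6202 0.264  0.165 ]
dark 370.31666666666666 165.85 364 373 158 173 60 [ 0.5821 -0.2727  0.165 ]
dark 263.52542372881356 166.28813559322035 248 278 143 178 59 [ 0.5795 -0.004   0.165 ]
```

View pics/c.png

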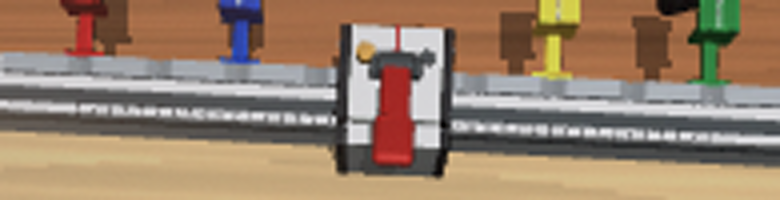

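The crop shows the marker feet on the rear edge at crop x = 84 (red), 240 (blue), 552 (yellow) and 711 (green). The stop's red line is at (397,37), and the saw-end plate is at crop x≈448.

```bash
python3 - <<'E'
import pickle;from h import *
from plant import sensors
S=pickle.load(open("s0.pkl","rb"));T=S["top"]
f=lambda x,y,z:onz(T,165+x/4-.4,135+y/4-.4,z)
A=np.array([f(84,52,.16),f(240,58,.16),f(552,73,.16),f(711,80,.16)]);print(A.round(4))
k=np.polyfit(A[:,1],A[:,0],1);yaw=-np.arctan(k[0]);print("yaw",yaw)
e=np.array([-np.sin(yaw),np.cos(yaw)]);n=np.array([np.cos(yaw),np.sin(yaw)])
s=f(397,24,.199);s2=f(397,48,.199);print("line",s,s2,"saw",f(448,60,.199),f(440,178,.199),f(455,30,.199))
print("along", ((A[:,:2]-s[:2])@e).round(4))
print("n markers feet",A[:,:2]@n,"stop rear",s[:2]@n,"front",f(390,178,.199)[:2]@n)
E
```

```text
[[ 0.6281  0.195   0.16  ]
 [ 0.6247  0.0953  0.16  ]
 [ 0.616  -0.1034  0.16  ]
 [ 0.612  -0.2043  0.16  ]]
yaw -0.041139239460489266
line [ 0.63685181 -0.00399506  0.199     ] [ 0.62165449 -0.00403487  0.199     ] saw [ 0.61425149 -0.03531813  0.199     ] [ 0.54073057 -0.03030175  0.199     ] [ 0.63323452 -0.03966506  0.199     ]
along [ 0.1985  0.0987 -0.1002 -0.2012]
n markers feet [0.61958443 0.6202865  0.61972741 0.61986353] stop rear 0.6364772804354921 front 0.54009919083688
```

step_arm(steps=[[[0, 0, -1.5], [0, 0, 10.2]], [[0, 0, -1.5], [0, 0, 10.2]], [[0, 0, -1.5], [0, 0, 10.2]], [[0, 0, -1.5], [0, 0, 10.2]], [[0, 0, -1.5], [0, 0, 10.2]], [[0, 0, -1.5], [0, 0, 10.2]], [[0, 0, -1], [0, 0, 10.2]]], claw=-1, grip_force=20)

```text
clock: 0.98
tool_pos: [0.2228, 0.5838, 0.358]
eef_rot: [0.723, 0.691, -0.0, -0.0]
contact_force: [-0.5, -0.3, -0.8]
opening: 0.23
finger_force: 0.0
```

step_arm(steps=[[[-5, 2.8, 0], [0, 0, 0]], [[-5, 2.8, 0], [0, 0, 0]], [[-5, 2.8, 0], [0, 0, 0]], [[-5, 2.8, 0], [0, 0, 0]], [[-5, 2.8, 0], [0, 0, 0]], [[-5, 2.8, 0], [0, 0, 0]], [[-5, 2.8, 0], [0, 0, 0]], [[-5, 2.8, 0], [0, 0, 0]], [[-5, 2.8, 0], [0, 0, 0]], [[-5, 2.8, 0], [0, 0, 0]], [[0, 0, 0], [0, 0, 0]]])

```text
clock: 2.35
tool_pos: [0.484, 0.0677, 0.3576]
eef_rot: [0.725, 0.689, -0.001, 0.001]
contact_force: [0.1, 0.3, -0.1]
opening: 0.006
finger_force: 0.0
```

step_arm(steps=[[[-3.7, 3.05, 0], [0, 0, -0.5]], [[-3.7, 3.05, 0], [0, 0, 0]], [[-3.7, 3.05, 0], [0, 0, 0]], [[-3.7, 3.05, 0], [0, 0, 0]], [[0, 0, 4], [0, 8.4, 0]], [[0, 0, 4], [0, 8.3, 0]], [[0, 0, 4], [0, 8.3, 0]], [[0, 0, 0], [0, 0, 0]], [[0, 0, 0], [0, 0, 0]]])

```text
clock: 3.48
tool_pos: [0.601, -0.0601, 0.2413]
eef_rot: [0.7, 0.68, 0.156, -0.15]
contact_force: [-0.2, 0.2, 0.3]
opening: 0.005
finger_force: 0.0
```

```bash
cat >p.py <<'E'
from h import *
from plant import sensors
st=sensors.get_state();p=np.array(st["tool_pos"]);M=R.from_quat(st["eef_rot"]).as_matrix()
yaw=-.0411;n=np.array([np.cos(yaw),np.sin(yaw),0]);e=np.array([-n[1],n[0],0])
print("t",st["clock"],"n,e,z",(p@n).round(4),(p@e).round(4),p[2].round(4),"axes n,e,z rows x,y,z tool\n",(np.array([n,e,[0,0,1]])@M).T.round(3))
E
python3 p.py; python3 - <<'E'
from plant import vision
import cv2,numpy as np
a=[vision.snapshot(k)["img"] for k in("top","side")]
b=[cv2.resize(a[0][100:230,165:365],(800,520)),cv2.resize(a[1][100:250,150:350],(800,600))]
for i,k in enumerate(b): cv2.imwrite(f"pics/d{i}.png",k[...,::-1])
E
```

```text
t 3.475 n,e,z 0.603 -0.0354 0.2413 axes n,e,z rows x,y,z tool
 [[-0.011  0.907  0.422]
 [ 1.     0.012  0.002]
 [-0.003  0.422 -0.907]]
```

View pics/d1.png

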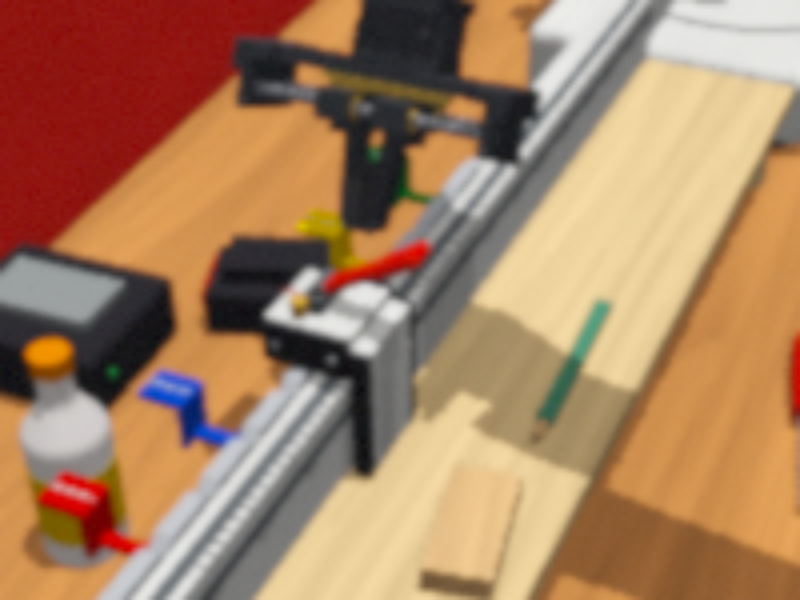

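The side crop shows the gripper tilted behind the stop on the saw side, with the lever up at (390,260) and clear of the gripper. Next I lower the tool and push.

step_arm(steps=[[[-2.05, 0, 1.6], [0, 0, 0]], [[-2.05, 0, 1.6], [0, 0, 0]], [[0, 0, 0], [0, 0, 0]], [[0.9, 0, 0.42], [0, 0, 0]], [[0.9, 0, 0.42], [0, 0, 0]], [[0.45, 0, 0.21], [0, 0, 0]], [[0.45, 0, 0.21], [0, 0, 0]], [[0.45, 0, 0.21], [0, 0, 0]], [[0, 0, 0], [0, 0, 0]]])

```text
clock: 4.7
tool_pos: [0.6006, -0.0534, 0.1937]
eef_rot: [0.702, 0.679, 0.155, -0.149]
contact_force: [-2.6, -5.6, 3.1]
opening: 0.004
finger_force: 2.6
```

```bash
python3 p.py
```

```text
t 4.7 n,e,z 0.6023 -0.0287 0.1937 axes n,e,z rows x,y,z tool
 [[-0.007  0.908  0.419]
 [ 1.     0.007  0.001]
 [-0.002  0.419 -0.908]]
```

step_arm(steps=[[[0.73, 0, 0.34], [0, 0, 0]], [[0.73, 0, 0.34], [0, 0, 0]], [[0.73, 0, 0.34], [0, 0, 0]], [[0.73, 0, 0.34], [0, 0, 0]], [[0.73, 0, 0.34], [0, 0, 0]], [[0.73, 0, 0.34], [0, 0, 0]], [[0.73, 0, 0.34], [0, 0, 0]], [[0.73, 0, 0.34], [0, 0, 0]], [[0.73, 0, 0.34], [0, 0, 0]], [[0.73, 0, 0.34], [0, 0, 0]], [[0.73, 0, 0.34], [0, 0, 0]], [[0, 0, 0], [0, 0, 0]]])

```text
clock: 6.2
tool_pos: [0.6023, 0.0412, 0.1936]
eef_rot: [0.7, 0.68, 0.156, -0.153]
contact_force: [0.9, -0.0, 0.9]
opening: 0.009
finger_force: 0.0
```

```bash
python3 p.py
```

```text
t 6.2 n,e,z 0.6001 0.066 0.1936 axes n,e,z rows x,y,z tool
 [[-0.011  0.905  0.426]
 [ 1.     0.013 -0.002]
 [-0.008  0.426 -0.905]]
```

step_arm(steps=[[[0.73, 0, 0.34], [0, 0, 0]], [[0.73, 0.1, 0.34], [0, 0, 0]], [[0.73, 0.1, 0.34], [0, 0, 0]], [[0.73, 0, 0.34], [0, 0, 0]], [[0.73, 0, 0.34], [0, 0, 0]], [[0.73, 0, 0.34], [0, 0, 0]], [[0.73, 0, 0.34], [0, 0, 0]], [[0.73, 0, 0.34], [0, 0, 0]], [[0.73, 0, 0.34], [0, 0, 0]], [[0.73, 0, 0.34], [0, 0, 0]], [[0.36, 0, 0.17], [0, 0, 0]], [[0, 0, 0], [0, 0, 0]]])

```text
clock: 7.7
tool_pos: [0.6076, 0.1233, 0.1934]
eef_rot: [0.701, 0.68, 0.155, -0.151]
contact_force: [-0.7, -1.4, -0.3]
opening: 0.005
finger_force: 0.7
```

```bash
python3 p.py
```

```text
t 7.7 n,e,z 0.602 0.1482 0.1934 axes n,e,z rows x,y,z tool
 [[-0.009  0.906  0.423]
 [ 1.     0.011 -0.001]
 [-0.005  0.423 -0.906]]
```

step_arm(steps=[[[0.36, 0, 0.17], [0, 0, 0]], [[0.36, 0, 0.17], [0, 0, 0]], [[0.36, 0, 0.17], [0, 0, 0]], [[0.18, 0, 0.085], [0, 0, 0]], [[0.18, 0, 0.085], [0, 0, 0]], [[0, 0, 0], [0, 0, 0]], [[0, 0, 0], [0, 0, 0]]])

```text
clock: 8.57
tool_pos: [0.6089, 0.1391, 0.1939]
eef_rot: [0.701, 0.68, 0.156, -0.151]
contact_force: [-0.7, 0.2, -0.4]
opening: 0.005
finger_force: 0.0
```

```bash
python3 p.py;python3 - <<'E'
from plant import vision
import cv2,numpy as np
a=vision.snapshot("top")["img"][120:180,165:275]
cv2.imwrite("pics/e0.png",cv2.resize(a,(770,420),interpolation=cv2.INTER_CUBIC)[...,::-1])
E
```

```text
t 8.575 n,e,z 0.6026 0.164 0.1939 axes n,e,z rows x,y,z tool
 [[-0.01   0.906  0.424]
 [ 1.     0.01   0.001]
 [-0.003  0.424 -0.906]]
```

View pics/e0.png

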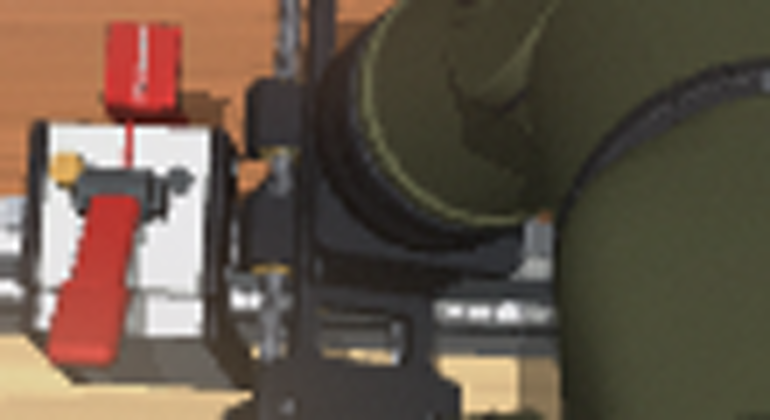

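The top crop shows the stop's red line at (128,140), centred under the red marker flag (106–181), with the lever still up. There is no contact force, so the stop has jumped ahead of the finger. I'll retreat, rise and check.

step_arm(steps=[[[-1.35, 0, -0.65], [0, 0, 0]], [[-1.35, 0, -0.65], [0, 0, 0]], [[1.55, 0, -3.3], [0, 0, 0]], [[1.55, 0, -3.3], [0, 0, 0]], [[1.55, 0, -3.3], [0, 0, 0]], [[0, 0, 0], [0, -8.3, 0]], [[0, 0, 0], [0, -8.3, 0]], [[0, 0, 0], [0, -8.4, 0]], [[0, 0, 0], [0, 0, 0]], [[0, 0, 0], [0, 0, 0]]])

```text
clock: 9.88
tool_pos: [0.6074, 0.1065, 0.303]
eef_rot: [0.719, 0.695, -0.0, -0.0]
contact_force: [-0.2, -0.7, 0.3]
opening: 0.006
finger_force: 0.0
```

```bash
python3 p.py;python3 - <<'E'
from plant import vision
from h import *
s=vision.snapshot("top");im=s["img"]
cv2.imwrite("pics/f0.png",cv2.resize(im[120:180,160:230],(770,660)[:2] if 0 else (700,600),interpolation=cv2.INTER_CUBIC)[...,::-1])
E
```

```text
t 9.875 n,e,z 0.6026 0.1313 0.303 axes n,e,z rows x,y,z tool
 [[-0.007  1.     0.001]
 [ 1.     0.007 -0.001]
 [-0.001  0.001 -1.   ]]
```

View pics/f0.png

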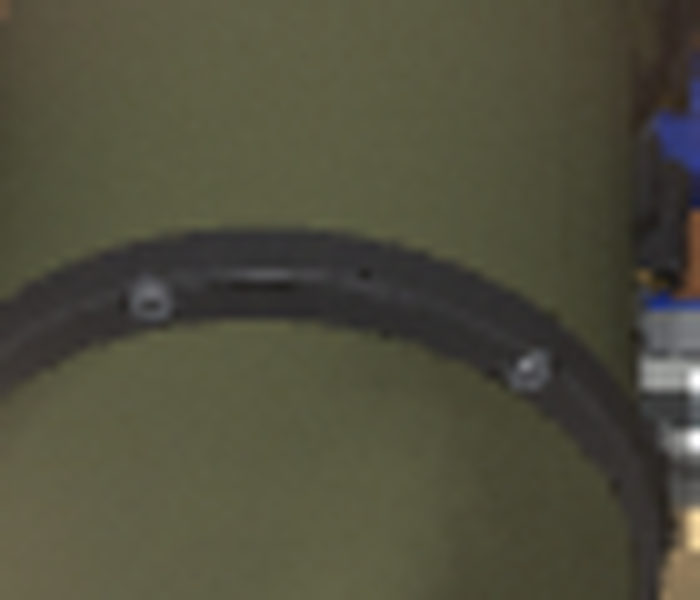

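The arm hides the stop in the top view. I'll compute from the earlier crop and look at the side view.

```bash
python3 - <<'E'
from plant import vision
import pickle
from h import *
T=pickle.load(open("s0.pkl","rb"))["top"]
yaw=-.0411;e=np.array([-np.sin(yaw),np.cos(yaw),0])
print("line e",onz(T,165+128/7-.43,120+135/7-.43,.199)@e,"flag mid e",onz(T,165+143.5/7-.43,120+60/7-.43,.186)@e)
s=vision.snapshot("side");pickle.dump(s,open("s1.pkl","wb"))
cv2.imwrite("pics/g.png",cv2.resize(s["img"][170:270,120:250],(780,600),interpolation=cv2.INTER_CUBIC)[...,::-1])
E
```

```text
line e 0.2218367208023553 flag mid e 0.22087251878741984
```

View pics/g.png

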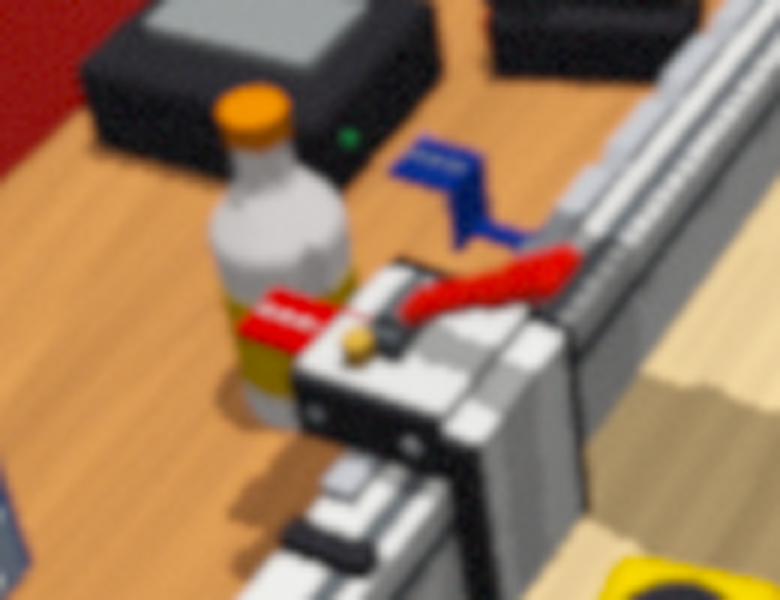

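The side crop shows the stop at the red marker, measured as line 0.2218 against marker 0.2206–0.2209 along the fence. The lever is up, its tip at (575,255). Now I press the lever.

step_arm(steps=[[[3, -2, 0], [0, 0, 0]], [[3, -2, 0], [0, 0, 0]], [[3, -2, 0], [0, 0, 0]], [[0, 0, 0], [0, 0, 0]], [[0, 0, 1], [0, 0, 0]], [[0, 0, 1], [0, 0, 0]], [[0, 0, 1], [0, 0, 0]], [[0, 0, 0], [0, 0, 0]]])

```text
clock: 10.98
tool_pos: [0.5496, 0.1995, 0.2719]
eef_rot: [0.719, 0.695, -0.001, -0.001]
contact_force: [-0.3, -0.3, -0.2]
opening: 0.007
finger_force: 0.0
```

```bash
python3 p.py
```

```text
t 10.975 n,e,z 0.541 0.2219 0.2719 axes n,e,z rows x,y,z tool
 [[-0.008  1.    -0.001]
 [ 1.     0.008 -0.003]
 [-0.003 -0.001 -1.   ]]
```

step_arm(steps=[[[0, 0, 0.8], [0, 0, 0]], [[0, 0, 0.8], [0, 0, 0]], [[0, 0, 0.8], [0, 0, 0]], [[0, 0, 0.5], [0, 0, 0]], [[0, 0, 0.5], [0, 0, 0]], [[0, 0, 0], [0, 0, 0]]])

```text
clock: 11.72
tool_pos: [0.5507, 0.2005, 0.2387]
eef_rot: [0.718, 0.696, 0.0, 0.0]
contact_force: [-0.8, -0.3, 0.9]
opening: 0.005
finger_force: 0.0
```

```bash
python3 p.py
```

```text
t 11.725 n,e,z 0.542 0.2229 0.2387 axes n,e,z rows x,y,z tool
 [[-0.01   1.    -0.   ]
 [ 1.     0.01   0.001]
 [ 0.001 -0.    -1.   ]]
```

step_arm(steps=[[[0, 0, 0.3], [0, 0, 0]], [[0, 0, 0.3], [0, 0, 0]], [[0, 0, 0.2], [0, 0, 0]], [[0, 0, 0], [0, 0, 0]]])

```text
clock: 12.22
tool_pos: [0.5507, 0.2005, 0.2337]
eef_rot: [0.718, 0.696, 0.001, 0.0]
contact_force: [-6.2, -0.9, 19.8]
opening: 0.007
finger_force: 9.9
```

```bash
python3 p.py;python3 - <<'E'
from plant import vision
from h import *
s=vision.snapshot("side")
cv2.imwrite("pics/i.png",cv2.resize(s["img"][150:270,120:276],(780,600),interpolation=cv2.INTER_CUBIC)[...,::-1])
E
```

```text
t 12.225 n,e,z 0.542 0.223 0.2337 axes n,e,z rows x,y,z tool
 [[-0.009  1.     0.001]
 [ 1.     0.009  0.002]
 [ 0.002  0.001 -1.   ]]
```

View pics/i.png

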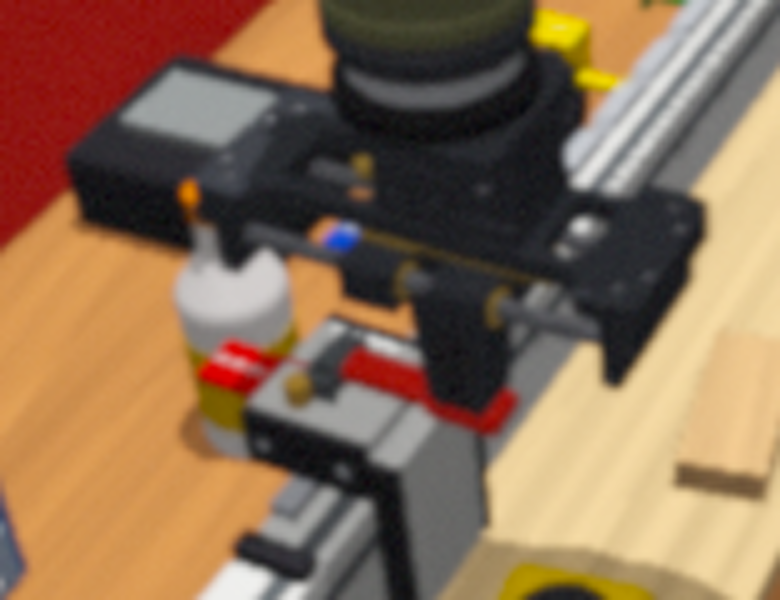

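The side crop shows the lever pressed flat under the fingertips at (470,400), with 20 N against its stop. I retreat straight up, clear of everything, and check.

step_arm(steps=[[[0, 0, -1], [0, 0, 0]], [[0, 0, -3], [0, 0, 0]], [[0, 0, -4], [0, 0, 0]], [[-5, -4, -3], [0, 0, 0]], [[-5, -4, 0], [0, 0, 0]], [[-5, -4, 0], [0, 0, 0]], [[-5, 0, 0], [0, 0, 0]], [[0, 0, 0], [0, 0, 0]], [[0, 0, 0], [0, 0, 0]]])

```text
clock: 13.4
tool_pos: [0.4315, 0.013, 0.3377]
eef_rot: [0.718, 0.696, 0.0, 0.0]
contact_force: [-0.3, -0.0, -0.6]
opening: 0.001
finger_force: 0.0
```

```bash
python3 p.py;python3 - <<'E'
from plant import vision
from h import *
a=vision.snapshot("top")["img"][110:190,160:240];b=vision.snapshot("side")["img"][170:270,120:220]
f=lambda x:cv2.resize(x,(400,400),interpolation=cv2.INTER_CUBIC)
cv2.imwrite("pics/j.png",np.hstack([f(a),f(b)])[...,::-1])
E
```

```text
t 13.4 n,e,z 0.4306 0.0307 0.3377 axes n,e,z rows x,y,z tool
 [[-0.01   1.     0.001]
 [ 1.     0.01   0.001]
 [ 0.001  0.001 -1.   ]]
```

View pics/j.png

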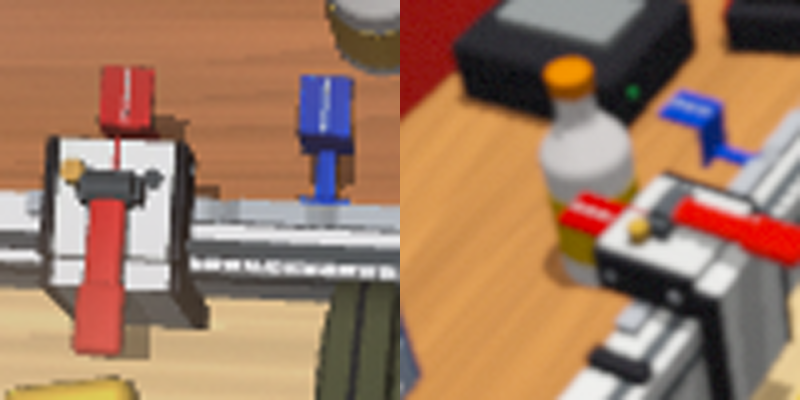

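The picture shows the stop's line at (117,150) under the red flag, unchanged, with the lever flat and the robot clear.

```bash
python3 -c "
from plant import finish_job
print(finish_job())"
```

```text
the job is handed in; nothing more can be done
None
```

The job is handed in, with no verdict returned: the cameras put the stop within about 1 mm of the red marker's notch with its lever pressed flat, and I saw no sign of the other things having moved.

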